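# Centre the salt shaker on the portion scale and tare it

### The job

The salt shaker was put down off-centre on the small round plate of the portion scale, where it wobbles and would weigh wrong. With light taps of the fingertips, never gripping, lifting or tipping it over, nudge it until it stands still with its foot wholly inside the dark ring marked on the plate; then press the scale's green tare key fully down and let it go, leaving the shaker standing in the ring. Do not press the red power key, do not press tare before the shaker is in the ring, and leave the cups and the label roll round the scale where they are.

Things in the scene. Friction and masses are not known exactly. Their poses are not given: they have to be found in the camera images.
- salt_shaker: Clear, round salt shaker with a grey domed top: 90 mm tall, about 0.1 kg; the foot is about 38 mm across (it bears on a 30 mm circle), the belly widens to 43 mm at 30 mm up, and it narrows to 30 mm at 74 mm under the 34 mm dome. Origin at the centre of its underside, z up its axis. Stands loose on the polished weighing plate (friction about 0.35): pushed slowly at the belly or below, up to about 32 mm above the plate, it slides; pushed fast or near its top it tips over.
- ring_center (a point): Centre of the top face of the scale's round steel weighing plate, 46 mm above the table: the centre of the dark ring. The plate is 90 mm across and 8 mm thick and rocks up to 3 degrees on its springy load cell; the ring's inner diameter is 52 mm (7 mm of play all round the shaker's foot). The scale stands firm. Site axes: x points away from the scale's keys, y to the left as seen from the keys.
- tare_key_top (a point): Centre of the top of the round green tare key, 20 mm in diameter, on the flat front deck of the white scale, 94 mm in front of the plate's centre and to the left of the display (44 mm from the deck's middle line). Pressed straight down; its top stands about 37 mm above the table and about 9 mm above the deck, and sinks with the key.
- tare_key (a joint): Travel of the green tare key in m: 0 released, 0.004 fully down (about 4 N); springs back.
- power_key (a joint): Travel of the red power key in m, the same size, 88 mm to the right of the green one on the other side of the display. Not to be pressed.
- sauce_cup: Bystander: small open clear plastic cup, 65 mm across, 33 mm tall. Origin at the centre of its underside.
- blue_lid_cup: Bystander: lidded deli cup with blue lid, 86 x 78 x 59 mm. Origin at the centre of its underside.
- clear_lid_cup: Bystander: lidded deli cup with clear lid, 86 x 78 x 59 mm. Origin at the centre of its underside.
- label_roll: Bystander: roll of white labels lying flat, 62 mm across, 28 mm tall. Origin at the centre of its underside.
There are look-alikes about, which are no part of the job. What is shaped like the salt_shaker but orange is not meant.

How it is judged:
On the way, in this order (a step that is already met when the one before it is completed fails the run):
1. the shaker stands still and untouched with its foot inside the ring (horizontal distance between salt_shaker and ring_center below 0.008 m and angle between salt_shaker's own z axis and vertical below 0.06 rad and z of salt_shaker in the frame of ring_center above -0.004 m and linear speed of salt_shaker below 0.01 m/s and contact force between the fingers and salt_shaker below 0.05 N), for 0.3 s.
2. the tare key is pressed fully down with the shaker in the ring (value of joint tare_key above 0.0033 m and horizontal distance between salt_shaker and ring_center below 0.008 m), for 0.05 s.
At the end, for the whole second after the job is handed in: the shaker stands upright and still on the plate with its axis within 8 mm of the ring's centre (foot inside the ring), the tare key has been pressed fully down after that (over 3.3 of its 4 mm) and is released (horizontal distance between salt_shaker and ring_center below 0.008 m and angle between salt_shaker's own z axis and vertical below 0.06 rad and z of salt_shaker in the frame of ring_center between -0.004 and 0.004 m and linear speed of salt_shaker below 0.01 m/s and value of joint tare_key below 0.001 m); the robot touches nothing.
It fails at once if the shaker is tipped by more than 17 degrees (angle between salt_shaker's own z axis and vertical above 0.3 rad).
It fails at once if the shaker is lifted off the plate, or falls off it (z of salt_shaker in the frame of ring_center above 0.01 m or z of salt_shaker in the frame of ring_center below -0.012 m).
It fails at once if the shaker is struck, pushed or gripped with more than 5 N (contact force between the fingers and salt_shaker above 5 N).
It fails at once if the power key is pressed, or the tare key is pressed while the shaker stands outside the ring ((value of joint tare_key above 0.002 m and horizontal distance between salt_shaker and ring_center above 0.01 m) or value of joint power_key above 0.0015 m).
It fails at once if a cup or the label roll is moved by more than 20 mm (distance of any of sauce_cup, blue_lid_cup, clear_lid_cup, label_roll from where it was at the start of the episode above 0.02 m).
It also fails if it takes over 48 s, if anything falls off the work surface, if the arm or the gripper's body presses on something with over 40 N, if the wrist force passes 120 N, or if a joint passes its speed limit or range.

### The arm

A 7-joint arm with a two-finger parallel gripper is mounted at the origin on a cart in front of the work surface, level with it; the furniture and walls round the work are solid. World frame = base frame: x ahead of the robot, y to its left, z up, the work surface at z = 0. Lengths are in m, angles in rad, forces in N, time in s.
With the tool pointing down it reaches from about 0.425 to 0.975 m from the base axis. Payload 16.7 kg.
Tool frame: the origin (TCP) lies midway between the tips of the shut fingers; the grasp point (between the pads) lies manip.grasp_offset behind it (manip.grasp_offset is the distance from the TCP to the grasp point, in m); z points along the fingers, x is the direction in which the jaws open and shut, and the axes are right-handed (so a half turn about z gives the same grasp; the last joint's range is limited). The gripper opens to 85 mm and grips with 20 to 120 N. Pads are 22 mm wide; open, the fingers measure 114 mm over their backs; the gripper's body (76 mm by 85 mm) begins 54 mm behind the grasp point. The pads swing forward as they close: fully open they stand 13 mm farther back than shut.
Start: joints at [-1.308, 0.426, 0.074, 1.606, -0.034, 1.111, -0.067], TCP at [0.27, 0.619, 0.231] pointing down, gripper open.
Joint ranges: [-2.85, 2.85], [-0.5, 2.14], [-1.23, 1.37], [0.21, 2.46], [-1.02, 4.16], [0.16, 2.05], [-2.73, 2.73]. Speed limits (rad/s): [1.89, 1.89, 2.39, 2.39, 3.01, 3.01, 3.01].

### API

Orientations are given as a unit quaternion [w, x, y, z].
In Python, from workcell import telemetry, imaging, ticket, manip gives the robot as it stands.
- The arm moves only by the tool carry_out, never from a script. Its argument "targets" is a list of rows, each an object with "delta_rot": the turn, a rotation vector about the tool's x, y, z in rad, a list of three; "slide": the shift along the tool's x, y, z in m, a list of three; "fingers": the closure in counts, from 0 (fully open) to 255 (shut). A call has 1 to 5 rows; each row shifts and turns the pose as measured when the row begins, along the tool's axes as they then stand; what a row does not reach is not made up. A row lasts 1/12 s, in which the tool goes at most 41.7 mm and 7.16 degrees, less where a joint would pass 70% of its speed; a pose out of reach is approached as far as the arm can. A call with a gripper value outside its range is refused whole. The fingers move at their own pace and stop on an object; "squeeze" is the grip in N (left out, the last holds). Time passes only in rows, so rows that do not move let the fingers close. It gives the time, the measured TCP pose, the force and the opening at its end, in the units of the state.
- telemetry.get_obs(): the state, without advancing time (a new reading comes with each control period).
- imaging.get_image(name): name is "side" or "top" or "wrist"; returns the picture (400x640x3 uint8, red, green, blue); there is no depth.
- imaging.camera_model(name): a dict with "intrinsics" (3x3 intrinsics, pixels), "camera_from_world" (4x4, takes a point from world to camera coordinates). Camera axes: x right, y down, z forward; pixel columns grow to the right and rows downward; lengths in m; the calibration is good to about 2 mm. A picture is of the moment at which its call begins: read the wrist's pose just before it. camera_model takes no time and is no camera call; for the wrist camera it gives the pose at the moment of the call.
- ticket.finish_job(): hands the job in, once; it reports no verdict.
The state is a dict: "time_s": time; "joint_positions": joint angles; "joint_velocities": joint speeds; "tau": joint torques, N m; "tool_pos": TCP position; "tcp_rot": TCP orientation; "contact_force": force on the tool from outside, world axes, zero at the start; "torque": the same for the moment, N m; "width": finger opening in m.
Only numpy, scipy, OpenCV 4.12 (cv2) and the standard library are available. Lean on these libraries where they do the work, as an engineer would, in place of code of your own. Each camera call takes 0.05 s, during which the arm holds its last target. There are 200 camera calls.

## Working session

There is one attempt and no reset: what is moved stays moved. The work goes in short steps, Python scripts to look and compute and a tool call to move; the robot and the scene stay as the last step left them, time stands still between calls to the robot, and variables do not carry over. Pictures are saved under pics/ and viewed, about 8 in all and at most 12, crops included, and the job is handed in when it is done.

Besides the shell and the picture viewer there is one more tool, called after "Call:" as name(argument=value, ...), one argument or row to a line, values as JSON. carry_out: Moves the arm, as the interface text tells. Its arguments: {"type":"object","properties":{"targets":{"type":"array","items":{"type":"object","properties":{"delta_rot":{"type":"array","items":{"type":"number"}},"slide":{"type":"array","items":{"type":"number"}},"fingers":{"type":"number"}}}},"squeeze":{"type":"number"}},"required":["targets"]}

```bash
mkdir -p pics; ls
cat > h.py <<'E'
import numpy as np, cv2, json
from workcell import telemetry, imaging, ticket, manip
def save(cam, fn, crop=None, scale=1):
    im=imaging.get_image(cam)[:,:,::-1].copy()
    cv2.imwrite('pics/raw_'+fn,im)
    if crop: x0,y0,x1,y1=crop; im=im[y0:y1,x0:x1]
    if scale!=1: im=cv2.resize(im,None,fx=scale,fy=scale,interpolation=cv2.INTER_CUBIC)
    cv2.imwrite('pics/'+fn,im)
def ray(m,u,v):
    K=np.array(m['intrinsics']);T=np.array(m['camera_from_world']);R=T[:3,:3];c=-R.T@T[:3,3]
    return c,R.T@np.linalg.solve(K,[u,v,1.])
def atz(m,u,v,z):
    c,d=ray(m,u,v); return c+d*(z-c[2])/d[2]
def proj(m,p):
    K=np.array(m['intrinsics']);T=np.array(m['camera_from_world']);q=K@(T[:3,:3]@np.array(p)+T[:3,3]); return q[:2]/q[2]
E
python3 - <<'E'
from h import *
a=imaging.get_image('top');b=imaging.get_image('side')
cv2.imwrite('pics/raw_top0.png',a[:,:,::-1]);cv2.imwrite('pics/raw_side0.png',b[:,:,::-1])
cv2.imwrite('pics/both0.png',cv2.resize(np.vstack([a,b])[:,:,::-1],(480,600),interpolation=cv2.INTER_AREA))
cv2.imwrite('pics/top0.png',a[:,:,::-1])
np.set_printoptions(precision=3,suppress=True)
for n in('top','side','wrist'):
    m=imaging.camera_model(n);print(n,np.array(m['intrinsics'])[[0,1,0,1],[0,1,2,2]],ray(m,320,200))
print({k:np.round(v,3) for k,v in telemetry.get_obs().items()},manip.grasp_offset)
E
```

```text
pics
top [363.209 363.209 318.455 201.945] (array([0.407, 0.035, 0.982]), array([ 0.172, -0.004, -0.985]))
side [502.054 502.054 317.437 199.286] (array([ 0.091, -0.818,  0.456]), array([ 0.456,  0.808, -0.374]))
wrist [356.357 356.357 320.613 201.787] (array([0.197, 0.651, 0.373]), array([ 0.277, -0.124, -0.953]))
{'time_s': np.float64(0.1), 'joint_positions': array([-1.308,  0.427,  0.074,  1.607, -0.034,  1.111, -0.067]), 'joint_velocities': array([ 0.002, -0.003,  0.001, -0.002,  0.001, -0.001, -0.001]), 'tau': array([  0.009, -95.154,   3.772, -46.44 ,   0.02 ,   0.006,   0.   ]), 'tool_pos': array([0.27 , 0.618, 0.231]), 'tcp_rot': array([ 0.   ,  0.837,  0.548, -0.   ]), 'contact_force': array([ 0.177, -0.305,  0.439]), 'torque': array([-0.011, -0.016, -0.014]), 'width': np.float64(0.085)} 0.0187
```

View pics/top0.png

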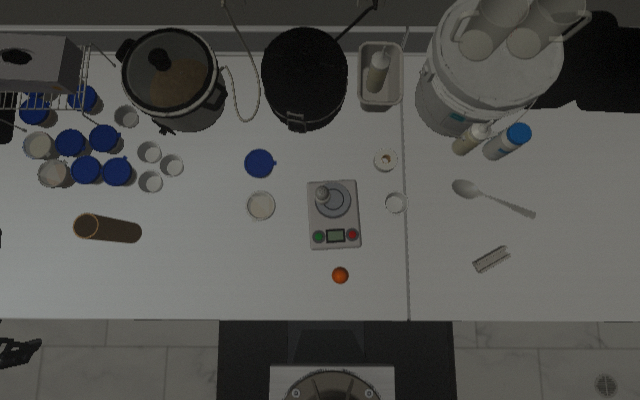

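The top view shows the scale at (334,213): plate (333,199), green key (319,236), red key (352,235). Two things could be the shaker: the grey domed one on the plate at (321,193) and the orange one at (340,275), which is the decoy. I choose the one on the plate and check it in a close crop.

Run:
```python
from h import *
a=cv2.imread('pics/raw_top0.png')[165:290,235:415];b=cv2.imread('pics/raw_side0.png')
m=imaging.camera_model('side');mt=imaging.camera_model('top')
p=atz(mt,333,199,.046);print(p,proj(m,p));u,v=proj(m,p).astype(int)
b=b[max(v-80,0):v+60,max(u-100,0):u+100];print(max(u-100,0),max(v-80,0))
A=cv2.resize(a,None,fx=4,fy=4,interpolation=cv2.INTER_CUBIC);cv2.imwrite('pics/c0.png',np.clip(A*1.5,0,255))
B=cv2.resize(b,None,fx=4,fy=4,interpolation=cv2.INTER_CUBIC);cv2.imwrite('pics/c1.png',np.clip(B*1.5,0,255))
for n,q in dict(shdome=atz(mt,321,190,.136),green=atz(mt,319,236,.037),red=atz(mt,352,235,.037)).items(): print(n,q)
```

```text
[ 0.57307276 -0.00281911  0.046     ] [329.26915657 212.81263098]
229 132
shdome [0.57872481 0.02919878 0.136     ]
green [0.47698691 0.03353444 0.037     ]
red [ 0.47983525 -0.05218793  0.037     ][ WARN:0@0.667] global loadsave.cpp:1063 imwrite_ Unsupported depth image for selected encoder is fallbacked to CV_8U.
```

View pics/c0.png

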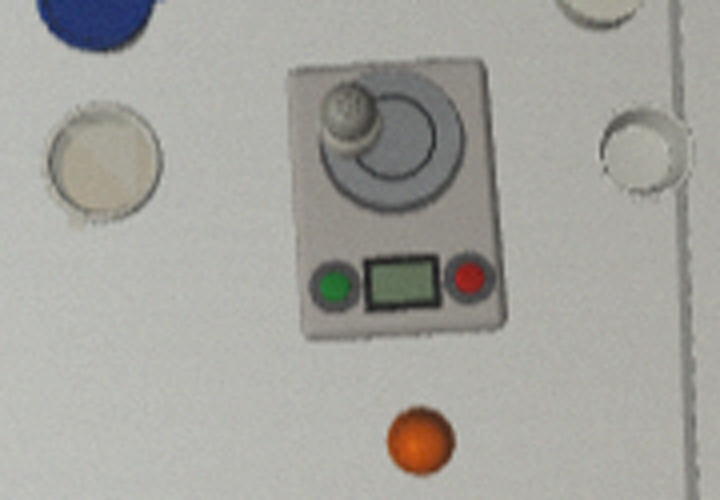

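View pics/c1.png

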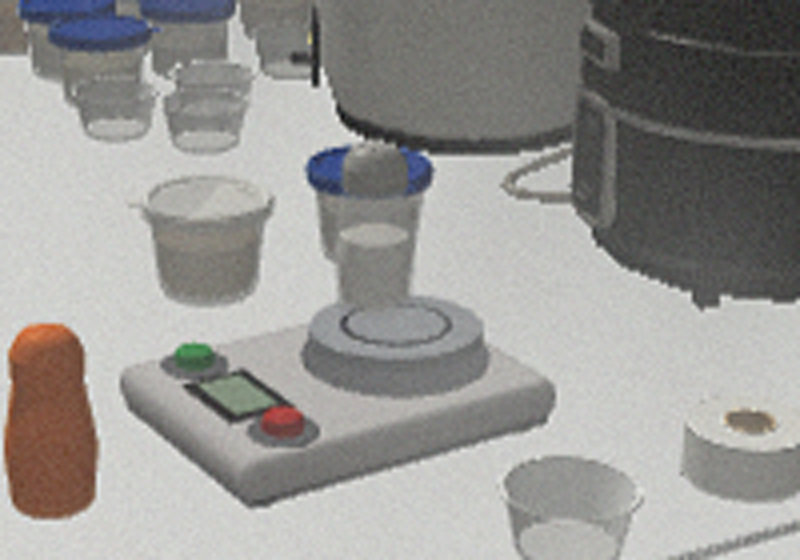

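The choice is confirmed: the grey-domed clear shaker stands over the plate's far-left edge, with its dome at crop (350,110), which is top pixel (322.5,192.5). The orange one stands off the scale. I'll work out positions now.

```bash
cat > tri.py <<'E'
from h import *
from scipy.optimize import least_squares
def tri(obs):
    A=[];b=[]
    for c,u,v in obs:
        o,d=ray(imaging.camera_model(c),u,v);d=d/np.linalg.norm(d);P=np.eye(3)-np.outer(d,d);A.append(P);b.append(P@o)
    return np.linalg.lstsq(np.vstack(A),np.hstack(b),rcond=None)[0].round(4)
E
python3 - <<'E'
from tri import *
T=lambda x,y:('top',235+x/4,165+y/4)
S=lambda x,y:('side',229+x/4,132+y/4)
for n,t,s in [('ring',(395,138.5),(397,325)),('dome',(350,108),(375,163)),('green',(335,286),(195,353)),('red',(470,278),(284,415))]:
    print(n,tri([T(*t),S(*s)]))
    for z in (.037,.046,.125): print(z,atz(imaging.camera_model('top'),*T(*t)[1:],z)[:2].round(4),atz(imaging.camera_model('side'),*S(*s)[1:],z)[:2].round(4))
print('footfront side',atz(imaging.camera_model('side'),*S(375,308)[1:],.046))
E
```

```text
ring [ 0.5706 -0.0044  0.0463]
0.037 [ 0.573  -0.0052] [0.5806 0.014 ]
0.046 [ 0.5714 -0.0048] [ 0.5701 -0.0038]
0.125 [ 0.5575 -0.0014] [ 0.4777 -0.1607]
dome [0.5746 0.0263 0.124 ]
0.037 [0.5934 0.0246] [0.6989 0.2476]
0.046 [0.5917 0.0247] [0.6858 0.2247]
0.125 [0.5761 0.0255] [0.5712 0.0238]
green [0.475  0.0345 0.0345]
0.037 [0.4757 0.0342] [0.4718 0.0298]
0.046 [0.475  0.0342] [0.4636 0.0116]
0.125 [0.4693 0.0342] [ 0.3917 -0.1482]
red [ 0.4806 -0.0533  0.0364]
0.037 [ 0.4811 -0.0535] [ 0.4795 -0.0542]
0.046 [ 0.4804 -0.0527] [ 0.4711 -0.0706]
0.125 [ 0.4742 -0.0453] [ 0.3978 -0.2146]
footfront side [0.57097014 0.02074067 0.046     ]
```

```bash
cat > plan.py <<'E'
from h import *
from scipy.spatial.transform import Rotation as R
def target_R(p,tilt):
    p=np.array([*p,0.])/np.linalg.norm(p);s,c=np.sin(tilt),np.cos(tilt);u=np.array([0,0,1.])
    z=s*p-c*u;y=c*p+s*u;return R.from_matrix(np.column_stack([np.cross(y,z),y,z]))
def rows(pt,Rt,n=5,vmax=.04,wmax=.12,obs=None):
    o=obs or telemetry.get_obs();p=np.array(o['tool_pos']);r=R.from_quat(np.array(o['tcp_rot']),scalar_first=True)
    print('now',p.round(4),'t',round(float(o['time_s']),2))
    for i in range(n):
        d=pt-p;L=np.linalg.norm(d);d=d*min(1,vmax/max(L,1e-9))
        w=(r.inv()*Rt).as_rotvec();a=np.linalg.norm(w);w=w*min(1,wmax/max(a,1e-9))
        print(json.dumps({'slide':[round(float(x),3 if vmax>.01 else 4) for x in r.inv().apply(d)],'delta_rot':[round(float(x),3) for x in w]}))
        p=p+d;r=r*R.from_rotvec(w)
E
python3 - <<'E'
from plan import *
rows(np.array([.573,.085,.19]),target_R((0,-1),np.radians(20)),20)
E
```

```text
now [0.27   0.6182 0.2307] t 0.1
{"slide": [-0.024, 0.032, 0.003], "delta_rot": [-0.031, -0.02, 0.114]}
{"slide": [-0.02, 0.034, 0.004], "delta_rot": [-0.031, -0.02, 0.114]}
{"slide": [-0.016, 0.036, 0.006], "delta_rot": [-0.031, -0.02, 0.114]}
{"slide": [-0.012, 0.038, 0.007], "delta_rot": [-0.031, -0.02, 0.114]}
{"slide": [-0.007, 0.038, 0.008], "delta_rot": [-0.031, -0.02, 0.114]}
{"slide": [-0.002, 0.039, 0.01], "delta_rot": [-0.031, -0.02, 0.114]}
{"slide": [0.002, 0.038, 0.011], "delta_rot": [-0.031, -0.02, 0.114]}
{"slide": [0.007, 0.038, 0.012], "delta_rot": [-0.031, -0.02, 0.114]}
{"slide": [0.011, 0.036, 0.013], "delta_rot": [-0.031, -0.02, 0.114]}
{"slide": [0.016, 0.034, 0.014], "delta_rot": [-0.031, -0.02, 0.114]}
{"slide": [0.02, 0.032, 0.014], "delta_rot": [-0.001, -0.001, 0.004]}
{"slide": [0.02, 0.032, 0.014], "delta_rot": [-0.0, 0.0, -0.0]}
{"slide": [0.02, 0.032, 0.014], "delta_rot": [0.0, 0.0, -0.0]}
{"slide": [0.02, 0.032, 0.014], "delta_rot": [0.0, 0.0, -0.0]}
{"slide": [0.02, 0.032, 0.014], "delta_rot": [0.0, 0.0, -0.0]}
{"slide": [0.007, 0.012, 0.005], "delta_rot": [0.0, 0.0, -0.0]}
{"slide": [0.0, 0.0, 0.0], "delta_rot": [0.0, 0.0, -0.0]}
{"slide": [0.0, 0.0, 0.0], "delta_rot": [0.0, 0.0, -0.0]}
{"slide": [0.0, 0.0, 0.0], "delta_rot": [0.0, 0.0, -0.0]}
{"slide": [0.0, 0.0, 0.0], "delta_rot": [0.0, 0.0, -0.0]}
```

Call:
carry_out(
  targets=[
    {"slide": [-0.024, 0.032, 0.003], "delta_rot": [-0.031, -0.02, 0.114], "fingers": 180},
    {"slide": [-0.02, 0.034, 0.004], "delta_rot": [-0.031, -0.02, 0.114], "fingers": 180},
    {"slide": [-0.016, 0.036, 0.006], "delta_rot": [-0.031, -0.02, 0.114], "fingers": 180},
    {"slide": [-0.012, 0.038, 0.007], "delta_rot": [-0.031, -0.02, 0.114], "fingers": 180},
    {"slide": [-0.007, 0.038, 0.008], "delta_rot": [-0.031, -0.02, 0.114], "fingers": 180},
  ],
  squeeze=20,
)

```text
time_s: 0.52
tool_pos: [0.3644, 0.4437, 0.215]
tcp_rot: [0.093, 0.954, 0.284, -0.001]
contact_force: [-0.2, 0.2, -0.7]
width: 0.0264
```

Call:
carry_out(
  targets=[
    {"slide": [-0.002, 0.039, 0.01], "delta_rot": [-0.031, -0.02, 0.114], "fingers": 180},
    {"slide": [0.002, 0.038, 0.011], "delta_rot": [-0.031, -0.02, 0.114], "fingers": 180},
    {"slide": [0.007, 0.038, 0.012], "delta_rot": [-0.031, -0.02, 0.114], "fingers": 180},
    {"slide": [0.011, 0.036, 0.013], "delta_rot": [-0.031, -0.02, 0.114], "fingers": 180},
    {"slide": [0.016, 0.034, 0.014], "delta_rot": [-0.031, -0.02, 0.114], "fingers": 180},
  ],
)

```text
time_s: 0.93
tool_pos: [0.4618, 0.261, 0.202]
tcp_rot: [0.18, 0.984, -0.013, 0.0]
contact_force: [0.5, 1.2, -0.7]
width: 0.0248
```

Run:
```python
from plan import *
rows(np.array([.573,.085,.19]),target_R((0,-1),np.radians(20)),10)
```

```text
now [0.4618 0.261  0.202 ] t 0.93
{"slide": [0.022, 0.03, 0.014], "delta_rot": [0.012, 0.004, -0.026]}
{"slide": [0.021, 0.031, 0.014], "delta_rot": [0.0, -0.0, 0.0]}
{"slide": [0.021, 0.031, 0.014], "delta_rot": [0.0, -0.0, 0.0]}
{"slide": [0.021, 0.031, 0.014], "delta_rot": [0.0, -0.0, 0.0]}
{"slide": [0.021, 0.031, 0.014], "delta_rot": [0.0, -0.0, 0.0]}
{"slide": [0.005, 0.007, 0.003], "delta_rot": [0.0, -0.0, 0.0]}
{"slide": [0.0, 0.0, 0.0], "delta_rot": [0.0, -0.0, 0.0]}
{"slide": [0.0, 0.0, 0.0], "delta_rot": [0.0, -0.0, 0.0]}
{"slide": [0.0, 0.0, 0.0], "delta_rot": [0.0, -0.0, 0.0]}
{"slide": [0.0, 0.0, 0.0], "delta_rot": [0.0, -0.0, 0.0]}
```

Tracking is good. Gap is 25 mm.

Call:
carry_out(
  targets=[
    {"slide": [0.022, 0.03, 0.014], "delta_rot": [0.012, 0.004, -0.026], "fingers": 180},
    {"slide": [0.021, 0.031, 0.014], "delta_rot": [0, 0, 0], "fingers": 180},
    {"slide": [0.021, 0.031, 0.014], "delta_rot": [0, 0, 0], "fingers": 180},
    {"slide": [0.021, 0.031, 0.014], "delta_rot": [0, 0, 0], "fingers": 180},
    {"slide": [0.021, 0.031, 0.014], "delta_rot": [0, 0, 0], "fingers": 180},
  ],
)

```text
time_s: 1.35
tool_pos: [0.5683, 0.0836, 0.1881]
tcp_rot: [0.176, 0.984, -0.003, -0.001]
contact_force: [1.1, 0.1, -0.1]
width: 0.0252
```

Call:
carry_out(
  targets=[
    {"slide": [0.005, 0.007, 0.003], "delta_rot": [0, 0, 0], "fingers": 180},
    {"slide": [0, 0, 0], "delta_rot": [0, 0, 0], "fingers": 180},
    {"slide": [0, 0, 0], "delta_rot": [0, 0, 0], "fingers": 180},
  ],
)

```text
time_s: 1.6
tool_pos: [0.5753, 0.0649, 0.1875]
tcp_rot: [0.178, 0.984, -0.009, -0.002]
contact_force: [-0.1, 0.8, 0.3]
width: 0.0249
```

Run:
```python
from h import *
import pickle
o=telemetry.get_obs();m=imaging.camera_model('wrist');im=imaging.get_image('wrist')[:,:,::-1]
pickle.dump((o,m),open('w1.pkl','wb'));cv2.imwrite('pics/raw_w1.png',im)
np.set_printoptions(precision=4,suppress=True)
print(o['tool_pos'],o['tcp_rot'],o['time_s'])
for n,p in dict(ring=(.571,-.0045,.046),dome=(.575,.026,.124),foot=(.575,.024,.046)).items():print(n,proj(m,p))
cv2.imwrite('pics/w1.png',np.clip(1.4*im.astype(float),0,255).astype(np.uint8))
```

```text
[0.5753 0.0649 0.1875] [ 0.1781  0.984  -0.0088 -0.0016] 1.6
ring [317.8272 199.5642]
dome [322.0754 236.2724]
foot [321.8698 172.5673]
```

View pics/w1.png

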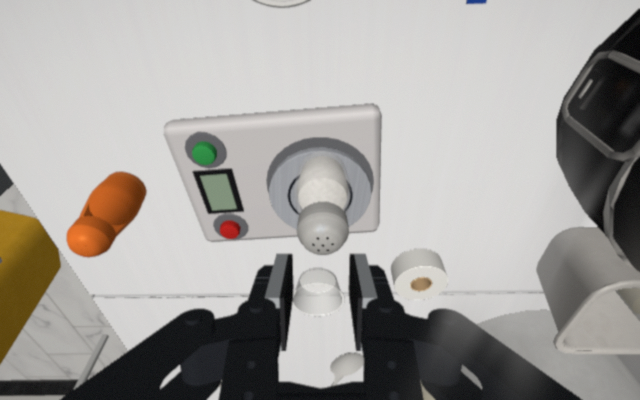

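The wrist view shows the shaker's dome at (323,227) and its foot near (322,165), on the plate centred at (320,187). The scale and its keys are where I expected. I'll enlarge the foot and ring.

Run:
```python
from h import *
im=cv2.imread('pics/raw_w1.png')[125:265,250:390];cv2.imwrite('pics/w1c.png',np.clip(1.3*cv2.resize(im,None,fx=4,fy=4,interpolation=cv2.INTER_CUBIC).astype(float),0,255).astype(np.uint8))
```

```text
(no output)
```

View pics/w1c.png

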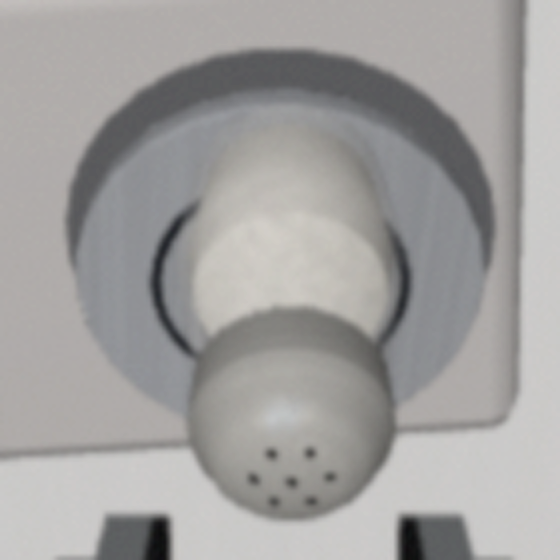

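Run:
```python
from h import *
import pickle
o,m=pickle.load(open('w1.pkl','rb'))
np.set_printoptions(precision=4,suppress=True)
P=lambda x,y,z:atz(m,250+x/4,125+y/4,z)[:2]
print('ringL',P(153,280,.046),'ringR',P(410,283,.046),'plate far',P(285,92,.046),'footrear',P(295,122,.046),'dometop',P(292,481,.136),'holes')
print('plateL/R',P(75,255,.046),P(490,265,.046))
```

```text
ringL [0.5453 0.001 ] ringR [ 0.6014 -0.0008] plate far [0.5749 0.0473] footrear [0.5768 0.0404] dometop [0.5756 0.0298] holes
plateL/R [0.529  0.0081] [0.6185 0.0039]
```

Run:
```python
from plan import *
Rt=target_R((0,-1),np.radians(20))
rows(np.array([.5725,.095,.15]),Rt,4,.02)
o=telemetry.get_obs();print(o['joint_velocities'].round(3))
r=Rt.inv().apply([0,0,-1]);print('down in tool',r,'fwd',Rt.inv().apply([0,-1,0]))
```

```text
now [0.5752 0.0654 0.1875] t 1.65
{"slide": [-0.001, -0.017, 0.01], "delta_rot": [0.009, 0.006, -0.016]}
{"slide": [-0.001, -0.017, 0.011], "delta_rot": [0.0, -0.0, 0.0]}
{"slide": [-0.0, -0.007, 0.004], "delta_rot": [0.0, -0.0, 0.0]}
{"slide": [0.0, 0.0, 0.0], "delta_rot": [0.0, -0.0, 0.0]}
[-0.024 -0.006 -0.012  0.002 -0.001  0.002 -0.005]
down in tool [ 0.         -0.34202014  0.93969262] fwd [0.         0.93969262 0.34202014]
```

Call:
carry_out(
  targets=[
    {"slide": [-0.001, -0.017, 0.01], "delta_rot": [0.009, 0.006, -0.016], "fingers": 180},
    {"slide": [-0.001, -0.017, 0.011], "delta_rot": [0, 0, 0], "fingers": 180},
    {"slide": [0, -0.007, 0.004], "delta_rot": [0, 0, 0], "fingers": 180},
    {"slide": [0, -0.005, 0.014], "delta_rot": [0, 0, 0], "fingers": 180},
    {"slide": [0, -0.005, 0.014], "delta_rot": [0, 0, 0], "fingers": 180},
  ],
)

```text
time_s: 2.07
tool_pos: [0.5726, 0.1048, 0.1186]
tcp_rot: [0.172, 0.985, 0.003, 0.002]
contact_force: [0.5, -0.2, -0.5]
width: 0.0251
```

Run:
```python
from plan import *
rows(np.array([.5725,.09,.062]),target_R((0,-1),np.radians(20)),5,.015)
```

```text
now [0.5726 0.1048 0.1186] t 2.07
{"slide": [-0.0, -0.001, 0.015], "delta_rot": [-0.004, -0.005, 0.006]}
{"slide": [-0.0, -0.001, 0.015], "delta_rot": [-0.0, -0.0, 0.0]}
{"slide": [-0.0, -0.001, 0.015], "delta_rot": [0.0, 0.0, 0.0]}
{"slide": [-0.0, -0.001, 0.013], "delta_rot": [0.0, 0.0, 0.0]}
{"slide": [0.0, 0.0, 0.0], "delta_rot": [0.0, 0.0, 0.0]}
```

Call:
carry_out(
  targets=[
    {"slide": [0, -0.001, 0.014], "delta_rot": [-0.004, -0.005, 0.006], "fingers": 180},
    {"slide": [0, -0.001, 0.014], "delta_rot": [0, 0, 0], "fingers": 180},
    {"slide": [0, 0, 0.01], "delta_rot": [0, 0, 0], "fingers": 180},
    {"slide": [0, 0, 0], "delta_rot": [0, 0, 0], "fingers": 180},
    {"slide": [0, 0, 0], "delta_rot": [0, 0, 0], "fingers": 180},
  ],
)

```text
time_s: 2.48
tool_pos: [0.5697, 0.0976, 0.0755]
tcp_rot: [0.176, 0.984, 0.003, -0.003]
contact_force: [-0.0, 0.3, 0.2]
width: 0.0254
```

Run:
```python
from plan import *
rows(np.array([.5725,.085,.062]),target_R((0,-1),np.radians(20)),5,.008)
```

```text
now [0.5697 0.0976 0.0755] t 2.48
{"slide": [0.0012, 0.0031, 0.0073], "delta_rot": [0.004, 0.005, 0.007]}
{"slide": [0.0012, 0.0031, 0.0073], "delta_rot": [0.0, 0.0, -0.0]}
{"slide": [0.0004, 0.001, 0.0025], "delta_rot": [0.0, 0.0, -0.0]}
{"slide": [0.0, 0.0, 0.0], "delta_rot": [0.0, 0.0, -0.0]}
{"slide": [0.0, 0.0, 0.0], "delta_rot": [0.0, 0.0, -0.0]}
```

Call:
carry_out(
  targets=[
    {"slide": [0.0015, 0.001, 0.0075], "delta_rot": [0.004, 0.005, 0.007], "fingers": 180},
    {"slide": [0.001, 0.001, 0.006], "delta_rot": [0, 0, 0], "fingers": 180},
    {"slide": [0, 0, 0], "delta_rot": [0, 0, 0], "fingers": 180},
    {"slide": [0, 0, 0], "delta_rot": [0, 0, 0], "fingers": 180},
  ],
)

```text
time_s: 2.82
tool_pos: [0.5732, 0.0909, 0.0638]
tcp_rot: [0.173, 0.985, -0.001, 0.001]
contact_force: [-0.3, -0.6, 0.7]
width: 0.0257
```

Run:
```python
from plan import *
rows(np.array([.5725,.075,.062]),target_R((0,-1),np.radians(20)),5,.004)
```

```text
now [0.5732 0.0909 0.0638] t 2.82
{"slide": [-0.0002, 0.0036, 0.0018], "delta_rot": [-0.001, -0.002, -0.001]}
{"slide": [-0.0002, 0.0036, 0.0018], "delta_rot": [-0.0, 0.0, -0.0]}
{"slide": [-0.0002, 0.0036, 0.0018], "delta_rot": [0.0, 0.0, -0.0]}
{"slide": [-0.0002, 0.0036, 0.0018], "delta_rot": [0.0, 0.0, -0.0]}
{"slide": [-0.0, 0.0, 0.0], "delta_rot": [0.0, 0.0, -0.0]}
```

Call:
carry_out(
  targets=[
    {"slide": [0, 0.005, 0.002], "delta_rot": [-0.001, -0.002, -0.001], "fingers": 180},
    {"slide": [0, 0.005, 0.002], "delta_rot": [0, 0, 0], "fingers": 180},
    {"slide": [0, 0.005, 0.002], "delta_rot": [0, 0, 0], "fingers": 180},
    {"slide": [0, 0.003, 0.001], "delta_rot": [0, 0, 0], "fingers": 180},
    {"slide": [0, 0, 0], "delta_rot": [0, 0, 0], "fingers": 180},
  ],
)

```text
time_s: 3.23
tool_pos: [0.5738, 0.0692, 0.0644]
tcp_rot: [0.173, 0.985, -0.001, 0.001]
contact_force: [0.1, -0.3, 0.1]
width: 0.0251
```

Call:
carry_out(
  targets=[
    {"slide": [0, 0.002, 0.0007], "delta_rot": [0, 0, 0], "fingers": 180},
    {"slide": [0, 0.002, 0.0007], "delta_rot": [0, 0, 0], "fingers": 180},
    {"slide": [0, 0.002, 0.0007], "delta_rot": [0, 0, 0], "fingers": 180},
    {"slide": [0, 0, 0], "delta_rot": [0, 0, 0], "fingers": 180},
  ],
)

```text
time_s: 3.57
tool_pos: [0.5739, 0.0621, 0.0648]
tcp_rot: [0.173, 0.985, -0.001, 0.001]
contact_force: [0.5, -0.4, -0.2]
width: 0.0251
```

Run:
```python
from plan import *
import pickle
rows(np.array([.5725,.03,.062]),target_R((0,-1),np.radians(20)),2,.002)
o=telemetry.get_obs();m=imaging.camera_model('wrist');im=imaging.get_image('wrist')[:,:,::-1]
pickle.dump((o,m),open('w2.pkl','wb'));cv2.imwrite('pics/raw_w2.png',im)
print(proj(m,(.572,-.002,.046)),proj(m,(.572,.024,.136)))
cv2.imwrite('pics/w2.png',np.clip(1.4*cv2.resize(im[60:330,170:470],None,fx=2,fy=2,interpolation=cv2.INTER_CUBIC).astype(float),0,255).astype(np.uint8))
```

```text
now [0.5739 0.0621 0.0648] t 3.57
{"slide": [-0.0001, 0.0018, 0.0008], "delta_rot": [-0.001, -0.002, -0.002]}
{"slide": [-0.0001, 0.0018, 0.0008], "delta_rot": [-0.0, 0.0, -0.0]}
[318.40224952 319.38375405] [317.28228837 496.69880873]
```

View pics/w2.png

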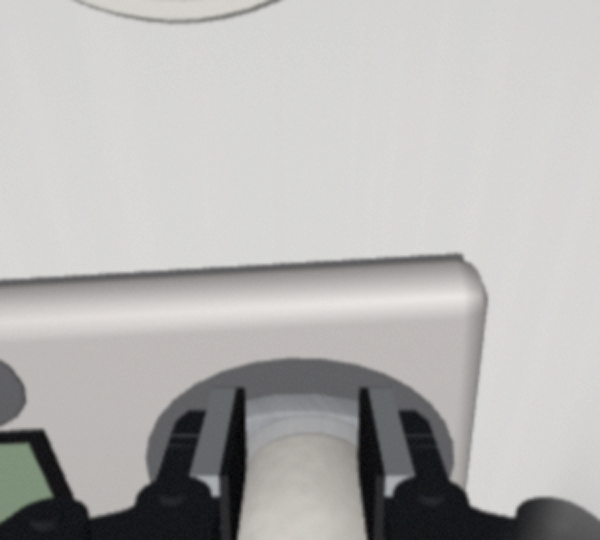

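Wrist view: the shaker is centred between the fingertips (gap centre at crop 302, shaker at crop 305), so I start the slow push.

Call:
carry_out(
  targets=[
    {"slide": [0, 0.002, 0.0012], "delta_rot": [0, 0, 0], "fingers": 180},
    {"slide": [0, 0.002, 0.0012], "delta_rot": [0, 0, 0], "fingers": 180},
    {"slide": [0, 0.002, 0.0012], "delta_rot": [0, 0, 0], "fingers": 180},
    {"slide": [0, 0.002, 0.001], "delta_rot": [0, 0, 0], "fingers": 180},
    {"slide": [0, 0, 0], "delta_rot": [0, 0, 0], "fingers": 180},
  ],
)

```text
time_s: 4.03
tool_pos: [0.574, 0.053, 0.0629]
tcp_rot: [0.173, 0.985, -0.0, 0.001]
contact_force: [-0.2, 0.7, -0.5]
width: 0.0252
```

Call:
carry_out(
  targets=[
    {"slide": [0, 0.0015, 0.0006], "delta_rot": [0, 0, 0], "fingers": 180},
    {"slide": [0, 0.0015, 0.0006], "delta_rot": [0, 0, 0], "fingers": 180},
    {"slide": [0, 0.0015, 0.0006], "delta_rot": [0, 0, 0], "fingers": 180},
    {"slide": [0, 0, 0], "delta_rot": [0, 0, 0], "fingers": 180},
  ],
)

```text
time_s: 4.37
tool_pos: [0.5742, 0.0478, 0.0627]
tcp_rot: [0.173, 0.985, -0.0, 0.001]
contact_force: [-0.1, -0.2, -0.4]
width: 0.025
```

```bash
cat > side.py <<'E'
from h import *
import sys
n=sys.argv[1];u,v=329,190
a=imaging.get_image('side')[:,:,::-1];b=imaging.get_image('top')[:,:,::-1]
cv2.imwrite(f'pics/raw_s{n}.png',a);cv2.imwrite(f'pics/raw_t{n}.png',b)
A=cv2.resize(a[150:250,279:379],None,fx=4,fy=4,interpolation=cv2.INTER_CUBIC)
B=cv2.resize(b[160:260,285:385],None,fx=4,fy=4,interpolation=cv2.INTER_CUBIC)
cv2.imwrite(f'pics/s{n}.png',np.clip(1.4*np.hstack([A,B]).astype(float),0,255).astype(np.uint8))
E
python3 - <<'E'
from h import *
o=telemetry.get_obs();print(o['time_s'],np.round(o['tool_pos'],4),np.round(o['contact_force'],2))
a=imaging.get_image('side');b=cv2.imread('pics/raw_side0.png')[:,:,::-1]
# dome grey shift vs start by template match
t=cv2.cvtColor(b[166:190,312:334],cv2.COLOR_RGB2GRAY);g=cv2.cvtColor(a,cv2.COLOR_RGB2GRAY)
s=cv2.matchTemplate(g[140:240,280:380],t,cv2.TM_CCOEFF_NORMED);print(cv2.minMaxLoc(s),'start loc',(312-280,166-140))
E
```

```text
4.3667 [0.5742 0.0478 0.0627] [-0.07 -0.22 -0.44]
(-0.5549259781837463, 0.6281386613845825, (0, 63), (32, 27)) start loc (32, 26)
```

Call:
carry_out(
  targets=[
    {"slide": [-0.0003, 0.0015, 0.0006], "delta_rot": [0, 0, 0], "fingers": 180},
    {"slide": [-0.0003, 0.0015, 0.0006], "delta_rot": [0, 0, 0], "fingers": 180},
    {"slide": [-0.0002, 0.0015, 0.0006], "delta_rot": [0, 0, 0], "fingers": 180},
    {"slide": [0, 0.0015, 0.0006], "delta_rot": [0, 0, 0], "fingers": 180},
    {"slide": [0, 0, 0], "delta_rot": [0, 0, 0], "fingers": 180},
  ],
)

```text
time_s: 4.83
tool_pos: [0.5734, 0.0412, 0.0625]
tcp_rot: [0.173, 0.985, 0.0, 0.001]
contact_force: [0.0, 1.4, 1.1]
width: 0.0252
```

```bash
python3 side.py 1
```

```text
(no output)
```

View pics/s1.png

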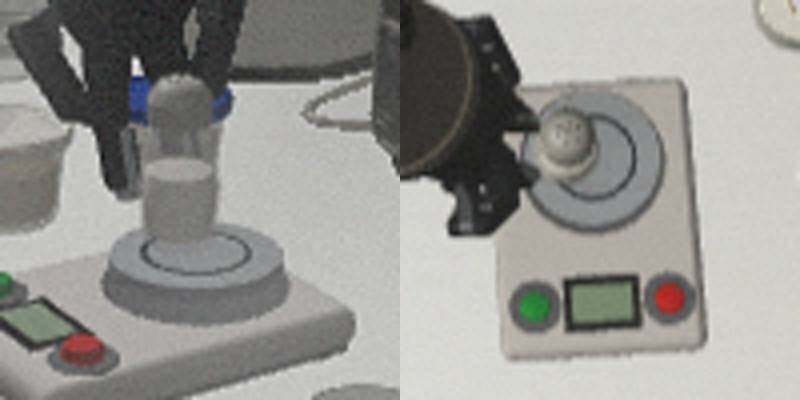

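The side and top views show the shaker upright, sliding, with its dome at crop (567,135), which is top px (326.8,193.8). The ring's right edge is at crop 635 and the fingertips are behind the belly.

Run:
```python
from h import *
m=imaging.camera_model('top');ms=imaging.camera_model('side')
np.set_printoptions(precision=4,suppress=True)
for z in(.118,.125,.136): print(z,atz(m,326.8,193.8,z), 'target px',proj(m,(.571,-.0045,z)), 'side', atz(ms,279+180/4,150+97/4,z))
print(telemetry.get_obs()['tool_pos'])
```

```text
0.118 [0.573 0.015 0.118] target px [334.8695 194.6509] side [0.5789 0.0322 0.118 ]
0.125 [0.5717 0.0152 0.125 ] target px [334.9991 194.1074] side [0.5688 0.0145 0.125 ]
0.136 [0.5696 0.0154 0.136 ] target px [335.207  193.2359] side [ 0.5529 -0.0131  0.136 ]
[0.5734 0.0415 0.0625]
```

Call:
carry_out(
  targets=[
    {"slide": [-0.0002, 0.0015, 0.0006], "delta_rot": [0, 0, 0], "fingers": 180},
    {"slide": [-0.0002, 0.0015, 0.0006], "delta_rot": [0, 0, 0], "fingers": 180},
    {"slide": [-0.0002, 0.0015, 0.0006], "delta_rot": [0, 0, 0], "fingers": 180},
    {"slide": [-0.0002, 0.0015, 0.0006], "delta_rot": [0, 0, 0], "fingers": 180},
    {"slide": [0, 0.001, 0.0004], "delta_rot": [0, 0, 0], "fingers": 180},
  ],
)

```text
time_s: 5.35
tool_pos: [0.5726, 0.0338, 0.0622]
tcp_rot: [0.172, 0.985, 0.0, 0.001]
contact_force: [0.1, 1.0, 0.7]
width: 0.0254
```

Call:
carry_out(
  targets=[
    {"slide": [-0.0002, 0.0015, 0.0006], "delta_rot": [0, 0, 0], "fingers": 180},
    {"slide": [-0.0002, 0.0015, 0.0006], "delta_rot": [0, 0, 0], "fingers": 180},
    {"slide": [-0.0001, 0.001, 0.0004], "delta_rot": [0, 0, 0], "fingers": 180},
    {"slide": [0, 0, 0], "delta_rot": [0, 0, 0], "fingers": 180},
  ],
)

```text
time_s: 5.68
tool_pos: [0.572, 0.0285, 0.0621]
tcp_rot: [0.172, 0.985, 0.0, 0.001]
contact_force: [0.2, 0.6, 1.4]
width: 0.025
```

```bash
python3 side.py 2
python3 - <<'E'
from h import *
# dome tracking in top: template from s1 frame
a=cv2.imread('pics/raw_t1.png',0);b=cv2.imread('pics/raw_t2.png',0)
t=a[188:200,321:333];A=lambda g:cv2.resize(g,None,fx=8,fy=8,interpolation=cv2.INTER_CUBIC)
s=cv2.matchTemplate(A(b[180:210,310:350]),A(t),cv2.TM_CCOEFF_NORMED);_,v,_,l=cv2.minMaxLoc(s)
print(v,310+l[0]/8-321,180+l[1]/8-188)
E
```

```text
0.9556078314781189 5.625 0.625
```

Call:
carry_out(
  targets=[
    {"slide": [0, 0.0015, 0.0006], "delta_rot": [0, 0, 0], "fingers": 180},
    {"slide": [0, 0.0015, 0.0006], "delta_rot": [0, 0, 0], "fingers": 180},
    {"slide": [0, 0.001, 0.0004], "delta_rot": [0, 0, 0], "fingers": 180},
    {"slide": [0, 0, 0], "delta_rot": [0, 0, 0], "fingers": 180},
  ],
)

```text
time_s: 6.12
tool_pos: [0.5721, 0.0243, 0.0619]
tcp_rot: [0.172, 0.985, 0.0, 0.001]
contact_force: [0.4, 1.0, 0.8]
width: 0.0251
```

```bash
python3 side.py 3
```

```text
(no output)
```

View pics/s3.png

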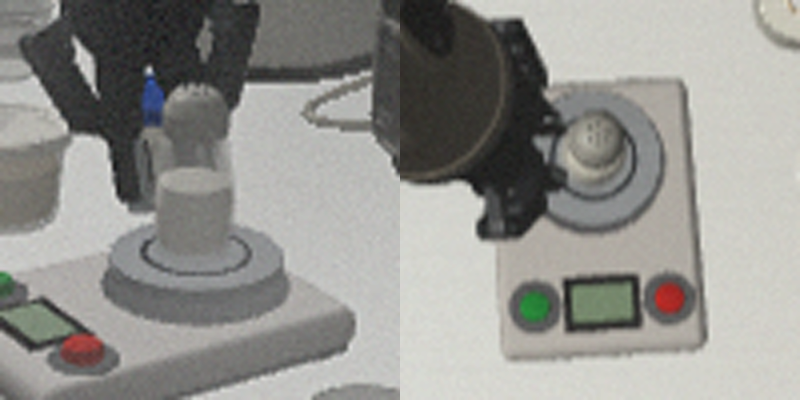

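The top view shows the dome at (334.3,193.8) against a target near (334.9,194.1). I check the foot against the ring in an enlarged crop.

Run:
```python
from h import *
a=cv2.imread('pics/raw_s3.png')[180:235,300:355];b=cv2.imread('pics/raw_t3.png')[175:225,310:360]
f=lambda i,n:cv2.resize(i,(n,n),interpolation=cv2.INTER_CUBIC).astype(float)
A=np.hstack([f(a,440),f(b,360) if 0 else cv2.copyMakeBorder(f(b,360),0,80,0,0,cv2.BORDER_CONSTANT)])
cv2.imwrite('pics/z3.png',np.clip((A-40)*1.8,0,255).astype(np.uint8))
ms=imaging.camera_model('side');mt=imaging.camera_model('top')
for c in [(.571,-.0045),(.5725,-.001)]:
    for r,z in ((.026,.046),(.019,.048),(.0215,.076)):
        t=np.linspace(0,2*np.pi,73);P=np.array([proj(ms,(c[0]+r*np.cos(k),c[1]+r*np.sin(k),z)) for k in t]);P=(P-[300,180])*8
        Q=np.array([proj(mt,(c[0]+r*np.cos(k),c[1]+r*np.sin(k),z)) for k in t]);Q=(Q-[310,175])*7.2+[440,0]
        print(c,r,z,'side',P.min(0).round(),P.max(0).round(),'top',Q.min(0).round(),Q.max(0).round())
```

```text
(0.571, -0.0045) 0.026 0.046 side [129. 227.] [332. 308.] top [539. 108.] [682. 249.]
(0.571, -0.0045) 0.019 0.048 side [156. 230.] [305. 289.] top [558. 126.] [663. 229.]
(0.571, -0.0045) 0.0215 0.076 side [148. 127.] [318. 190.] top [553. 104.] [675. 224.]
(0.5725, -0.001) 0.026 0.046 side [128. 221.] [330. 302.] top [529. 104.] [672. 245.]
(0.5725, -0.001) 0.019 0.048 side [155. 224.] [303. 283.] top [548. 122.] [653. 225.]
(0.5725, -0.001) 0.0215 0.076 side [147. 121.] [316. 184.] top [543. 100.] [665. 220.]
```

View pics/z3.png

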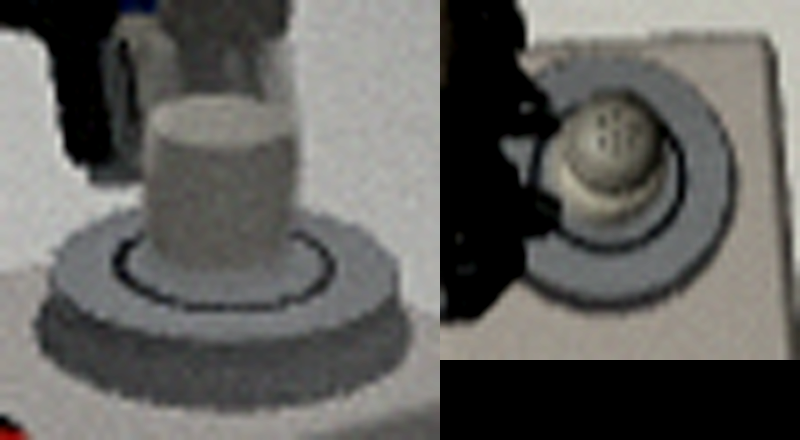

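The foot is inside the ring outline but about 2–3 mm short in y: its side-view centre is at crop 223 against ring centre 226–230, and its top-view centre is at crop 611 against 614. One more tap of about 3 mm, then I back straight off.

Call:
carry_out(
  targets=[
    {"slide": [0.0002, 0.0015, 0.0006], "delta_rot": [0, 0, 0], "fingers": 180},
    {"slide": [0.0002, 0.0012, 0.0005], "delta_rot": [0, 0, 0], "fingers": 180},
    {"slide": [0, 0, 0], "delta_rot": [0, 0, 0], "fingers": 180},
    {"slide": [0, 0, 0], "delta_rot": [0, 0, 0], "fingers": 180},
  ],
)

```text
time_s: 6.55
tool_pos: [0.5725, 0.0215, 0.0617]
tcp_rot: [0.172, 0.985, 0.001, 0.001]
contact_force: [-0.3, 1.2, 0.4]
width: 0.0248
```

Call:
carry_out(
  targets=[
    {"slide": [0, -0.002, -0.0007], "delta_rot": [0, 0, 0], "fingers": 180},
    {"slide": [0, -0.005, -0.0018], "delta_rot": [0, 0, 0], "fingers": 180},
    {"slide": [0, -0.01, -0.0036], "delta_rot": [0, 0, 0], "fingers": 180},
    {"slide": [0, -0.02, -0.007], "delta_rot": [0, 0, 0], "fingers": 180},
    {"slide": [0, -0.03, -0.011], "delta_rot": [0, 0, 0], "fingers": 180},
  ],
)

```text
time_s: 6.97
tool_pos: [0.5718, 0.0893, 0.0621]
tcp_rot: [0.174, 0.985, -0.004, 0.0]
contact_force: [1.1, -0.1, -0.1]
width: 0.0249
```

Call:
carry_out(
  targets=[
    {"slide": [0, -0.03, -0.02], "delta_rot": [0, 0, 0], "fingers": 180},
    {"slide": [0, 0, -0.03], "delta_rot": [0, 0, 0], "fingers": 255},
    {"slide": [0, 0, -0.02], "delta_rot": [0, 0, 0], "fingers": 255},
    {"slide": [0, 0, 0], "delta_rot": [0, 0, 0], "fingers": 255},
  ],
)

```text
time_s: 7.3
tool_pos: [0.5701, 0.1559, 0.1178]
tcp_rot: [0.173, 0.985, 0.001, 0.0]
contact_force: [0.3, 0.5, 0.6]
width: 0.0001
```

Run:
```python
from h import *
a=imaging.get_image('side')[:,:,::-1];b=imaging.get_image('top')[:,:,::-1]
cv2.imwrite('pics/raw_s4.png',a);cv2.imwrite('pics/raw_t4.png',b)
a=a[165:235,295:365];b=b[175:225,310:360]
f=lambda i,n:cv2.resize(i,(n,n),interpolation=cv2.INTER_CUBIC).astype(float)
A=np.hstack([f(a,400),f(b,400)])
cv2.imwrite('pics/z4.png',np.clip((A-40)*1.7,0,255).astype(np.uint8))
ms=imaging.camera_model('side');mt=imaging.camera_model('top')
c=(.571,-.0045)
for r,z in ((.026,.046),(.045,.046),(.019,.048),(.0215,.076),(.017,.12)):
        t=np.linspace(0,2*np.pi,73);P=np.array([proj(ms,(c[0]+r*np.cos(k),c[1]+r*np.sin(k),z)) for k in t]);P=(P-[295,165])*400/70
        Q=np.array([proj(mt,(c[0]+r*np.cos(k),c[1]+r*np.sin(k),z)) for k in t]);Q=(Q-[310,175])*8+[400,0]
        print(r,z,'side',P.min(0).round(),P.max(0).round(),'top',Q.min(0).round(),Q.max(0).round())
```

```text
0.026 0.046 side [121. 248.] [266. 306.] top [510. 120.] [669. 277.]
0.045 0.046 side [ 68. 228.] [319. 328.] top [452.  64.] [727. 335.]
0.019 0.048 side [140. 250.] [246. 292.] top [531. 140.] [648. 255.]
0.0215 0.076 side [134. 176.] [256. 221.] top [525. 115.] [661. 249.]
0.017 0.12 side [149.  65.] [246.  98.] top [543. 101.] [656. 211.]
```

View pics/z4.png

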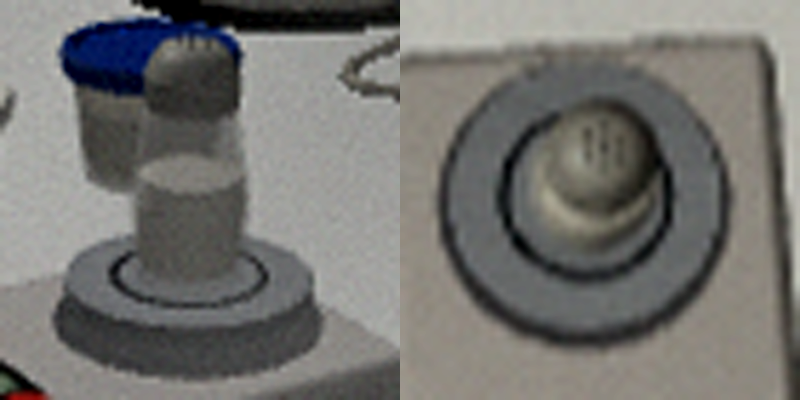

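The top view has the ring's centre at crop (588,197) and the dome at 602, where about 598 is expected for a centred shaker. In the side view the foot (133–247) and the ring (109–270) share a centre at 190. The shaker stands upright within about 2 mm of centre and nothing touches it. On to the tare key, with the fingers shut and the tool vertical.

Run:
```python
from plan import *
mt=imaging.camera_model('top');print('orange',atz(mt,340.3,275,.08))
rows(np.array([.475,.034,.12]),target_R((0,-1),0),9,.025,.06)
```

```text
orange [ 0.37914894 -0.01853956  0.08      ]
now [0.5692 0.1534 0.1155] t 7.4
{"slide": [-0.015, 0.019, 0.006], "delta_rot": [0.06, 0.0, 0.0]}
{"slide": [-0.015, 0.019, 0.005], "delta_rot": [0.06, 0.0, 0.0]}
{"slide": [-0.015, 0.019, 0.004], "delta_rot": [0.06, 0.0, 0.0]}
{"slide": [-0.015, 0.019, 0.003], "delta_rot": [0.06, 0.0, 0.0]}
{"slide": [-0.015, 0.02, 0.001], "delta_rot": [0.06, 0.0, 0.0]}
{"slide": [-0.015, 0.02, 0.0], "delta_rot": [0.05, 0.0, 0.0]}
{"slide": [-0.001, 0.002, -0.0], "delta_rot": [0.0, 0.0, 0.0]}
{"slide": [0.0, 0.0, 0.0], "delta_rot": [0.0, 0.0, 0.0]}
{"slide": [0.0, 0.0, 0.0], "delta_rot": [0.0, 0.0, 0.0]}
```

Call:
carry_out(
  targets=[
    {"slide": [-0.015, 0.019, 0.003], "delta_rot": [0.06, 0, 0], "fingers": 255},
    {"slide": [-0.015, 0.019, 0.003], "delta_rot": [0.06, 0, 0], "fingers": 255},
    {"slide": [-0.015, 0.019, 0.002], "delta_rot": [0.06, 0, 0], "fingers": 255},
    {"slide": [-0.015, 0.019, 0.002], "delta_rot": [0.06, 0, 0], "fingers": 255},
    {"slide": [-0.012, 0.014, 0], "delta_rot": [0.06, 0, 0], "fingers": 255},
  ],
)

```text
time_s: 7.82
tool_pos: [0.4939, 0.0659, 0.121]
tcp_rot: [0.023, 1.0, 0.005, -0.002]
contact_force: [0.5, 0.0, 0.6]
width: -0.0004
```

Call:
carry_out(
  targets=[
    {"slide": [0, 0, 0], "delta_rot": [0.03, 0, 0], "fingers": 255},
    {"slide": [0, 0, 0], "delta_rot": [0, 0, 0], "fingers": 255},
    {"slide": [0, 0, 0], "delta_rot": [0, 0, 0], "fingers": 255},
  ],
)

```text
time_s: 8.07
tool_pos: [0.4895, 0.0579, 0.1199]
tcp_rot: [0.006, 1.0, -0.001, -0.004]
contact_force: [-0.4, 0.4, 1.4]
width: -0.0001
```

Run:
```python
from plan import *
rows(np.array([.475,.034,.07]),target_R((0,-1),0),6,.01)
```

```text
now [0.4895 0.0579 0.1199] t 8.07
{"slide": [-0.0024, 0.0041, 0.0088], "delta_rot": [0.013, 0.008, -0.003]}
{"slide": [-0.0025, 0.0042, 0.0087], "delta_rot": [0.0, 0.0, -0.0]}
{"slide": [-0.0025, 0.0042, 0.0087], "delta_rot": [0.0, 0.0, 0.0]}
{"slide": [-0.0025, 0.0042, 0.0087], "delta_rot": [0.0, 0.0, 0.0]}
{"slide": [-0.0025, 0.0042, 0.0087], "delta_rot": [0.0, 0.0, 0.0]}
{"slide": [-0.0018, 0.003, 0.0063], "delta_rot": [0.0, 0.0, 0.0]}
```

Call:
carry_out(
  targets=[
    {"slide": [-0.0035, 0.006, 0.007], "delta_rot": [0.013, 0.008, -0.003], "fingers": 255},
    {"slide": [-0.0035, 0.006, 0.008], "delta_rot": [0, 0, 0], "fingers": 255},
    {"slide": [-0.0035, 0.005, 0.008], "delta_rot": [0, 0, 0], "fingers": 255},
    {"slide": [-0.0015, 0.002, 0.008], "delta_rot": [0, 0, 0], "fingers": 255},
    {"slide": [0, 0, 0], "delta_rot": [0, 0, 0], "fingers": 255},
  ],
)

```text
time_s: 8.48
tool_pos: [0.4768, 0.0397, 0.0847]
tcp_rot: [0.003, 1.0, 0.002, -0.001]
contact_force: [0.4, 1.0, -0.7]
width: 0.0001
```

Run:
```python
from plan import *
m=imaging.camera_model('wrist');im=imaging.get_image('wrist')[:,:,::-1]
rows(np.array([.475,.034,.045]),target_R((0,-1),0),5,.008)
h=cv2.cvtColor(im,cv2.COLOR_BGR2HSV);k=cv2.inRange(h,(45,120,30),(80,255,255));n,l,s,c=cv2.connectedComponentsWithStats(k)
for i in range(1,n):
    if s[i,4]>60: print(s[i],c[i],atz(m,*c[i],.037).round(4))
print('tcp tip px',proj(m,telemetry.get_obs()['tool_pos']),'key px',proj(m,(.475,.034,.037)))
```

```text
now [0.4771 0.0399 0.0853] t 8.53
{"slide": [-0.0004, 0.0011, 0.0079], "delta_rot": [0.006, 0.003, 0.004]}
{"slide": [-0.0004, 0.0012, 0.0079], "delta_rot": [0.0, 0.0, 0.0]}
{"slide": [-0.0004, 0.0012, 0.0079], "delta_rot": [0.0, 0.0, 0.0]}
{"slide": [-0.0004, 0.0012, 0.0079], "delta_rot": [0.0, 0.0, 0.0]}
{"slide": [-0.0004, 0.0012, 0.0079], "delta_rot": [0.0, 0.0, 0.0]}
[305 217  32  33 845] [320.39408284 233.01538462] [0.4759 0.0385 0.037 ]
tcp tip px [322.64590904 272.83274577] key px [318.81869812 240.07679027]
```

Call:
carry_out(
  targets=[
    {"slide": [-0.0005, 0.001, 0.009], "delta_rot": [0.006, 0.003, 0.004], "fingers": 255},
    {"slide": [-0.0004, 0.001, 0.009], "delta_rot": [0, 0, 0], "fingers": 255},
    {"slide": [-0.0003, 0.0008, 0.009], "delta_rot": [0, 0, 0], "fingers": 255},
    {"slide": [0, 0, 0.006], "delta_rot": [0, 0, 0], "fingers": 255},
    {"slide": [0, 0, 0], "delta_rot": [0, 0, 0], "fingers": 255},
  ],
)

```text
time_s: 8.95
tool_pos: [0.4772, 0.0389, 0.0499]
tcp_rot: [0.0, 1.0, 0.001, 0.0]
contact_force: [-0.5, -0.6, -0.5]
width: -0.0
```

Call:
carry_out(
  targets=[
    {"slide": [0, 0, 0], "delta_rot": [0, 0, 0], "fingers": 255},
  ],
)

```text
time_s: 9.03
tool_pos: [0.477, 0.0388, 0.0496]
tcp_rot: [0.001, 1.0, 0.001, -0.0]
contact_force: [0.1, 0.4, 0.2]
width: 0.0001
```

Call:
carry_out(
  targets=[
    {"slide": [-0.001, 0.002, 0.004], "delta_rot": [0, 0, 0], "fingers": 255},
    {"slide": [-0.0005, 0.001, 0.004], "delta_rot": [0, 0, 0], "fingers": 255},
    {"slide": [0, 0, 0.003], "delta_rot": [0, 0, 0], "fingers": 255},
    {"slide": [0, 0, 0], "delta_rot": [0, 0, 0], "fingers": 255},
  ],
)

```text
time_s: 9.37
tool_pos: [0.476, 0.0358, 0.0382]
tcp_rot: [0.0, 1.0, 0.002, 0.0]
contact_force: [0.3, -0.1, -0.2]
width: 0.0001
```

Call:
carry_out(
  targets=[
    {"slide": [0, 0, 0.002], "delta_rot": [0, 0, 0], "fingers": 255},
    {"slide": [0, 0, 0.002], "delta_rot": [0, 0, 0], "fingers": 255},
    {"slide": [0, 0, 0], "delta_rot": [0, 0, 0], "fingers": 255},
  ],
)

```text
time_s: 9.62
tool_pos: [0.4762, 0.0357, 0.0341]
tcp_rot: [0.0, 1.0, 0.001, 0.0]
contact_force: [-1.0, -0.4, 2.0]
width: 0.0001
```

Contact force is 2 N and rising; I press on in small steps.

Call:
carry_out(
  targets=[
    {"slide": [0, 0, 0.0015], "delta_rot": [0, 0, 0], "fingers": 255},
    {"slide": [0, 0, 0.001], "delta_rot": [0, 0, 0], "fingers": 255},
    {"slide": [0, 0, 0.0005], "delta_rot": [0, 0, 0], "fingers": 255},
  ],
)

```text
time_s: 9.87
tool_pos: [0.4764, 0.0358, 0.0328]
tcp_rot: [-0.0, 1.0, 0.001, 0.001]
contact_force: [-10.0, -1.0, 30.4]
width: -0.0001
```

Call:
carry_out(
  targets=[
    {"slide": [0, 0, 0.0015], "delta_rot": [0, 0, 0], "fingers": 255},
    {"slide": [0, 0, 0.0015], "delta_rot": [0, 0, 0], "fingers": 255},
  ],
)

```text
time_s: 10.03
tool_pos: [0.4765, 0.0358, 0.0322]
tcp_rot: [-0.002, 1.0, 0.001, 0.001]
contact_force: [-17.0, -2.8, 57.0]
width: -0.0002
```

The key is bottomed: the tip is at z ≈ 0.033, as expected, with the force rising steeply. Releasing straight up.

Call:
carry_out(
  targets=[
    {"slide": [0, 0, -0.004], "delta_rot": [0, 0, 0], "fingers": 255},
    {"slide": [0, 0, -0.01], "delta_rot": [0, 0, 0], "fingers": 255},
    {"slide": [0, 0, -0.025], "delta_rot": [0, 0, 0], "fingers": 255},
    {"slide": [0, 0, -0.035], "delta_rot": [0, 0, 0], "fingers": 255},
    {"slide": [0, 0, -0.035], "delta_rot": [0, 0, 0], "fingers": 255},
  ],
)

```text
time_s: 10.45
tool_pos: [0.473, 0.0341, 0.1411]
tcp_rot: [0.0, 1.0, 0.0, -0.004]
contact_force: [0.7, 1.0, 0.9]
width: 0.0003
```

Call:
carry_out(
  targets=[
    {"slide": [0, -0.03, -0.02], "delta_rot": [0, 0, 0], "fingers": 255},
    {"slide": [0, -0.035, 0], "delta_rot": [0, 0, 0], "fingers": 255},
    {"slide": [0, -0.035, 0], "delta_rot": [0, 0, 0], "fingers": 255},
    {"slide": [0, 0, 0], "delta_rot": [0, 0, 0], "fingers": 255},
    {"slide": [0, 0, 0], "delta_rot": [0, 0, 0], "fingers": 255},
  ],
)

```text
time_s: 10.87
tool_pos: [0.4771, 0.138, 0.1728]
tcp_rot: [-0.003, 1.0, -0.002, 0.003]
contact_force: [0.1, -0.9, -0.9]
width: -0.0003
```

Run:
```python
from h import *
o=telemetry.get_obs();print(o['time_s'],np.round(o['tool_pos'],3),np.round(o['contact_force'],2))
a=imaging.get_image('side')[:,:,::-1];b=imaging.get_image('top')[:,:,::-1]
for k,(n,i) in {'s':('raw_s4',a),'t':('raw_t4',b)}.items():
    q=cv2.imread(f'pics/{n}.png');r=np.s_[165:240,295:365] if k=='s' else np.s_[175:225,310:360]
    print(k,'mean abs diff on plate/shaker vs before',np.abs(q[r].astype(int)-i[r]).mean().round(2))
f=lambda i,n:cv2.resize(i,(n,n),interpolation=cv2.INTER_CUBIC).astype(float)
A=np.hstack([f(a[165:265,255:355],400),f(b[165:265,285:385],400)])
cv2.imwrite('pics/z5.png',np.clip((A-40)*1.7,0,255).astype(np.uint8))
```

```text
10.8667 [0.477 0.138 0.173] [ 0.13 -0.94 -0.85]
s mean abs diff on plate/shaker vs before 2.44
t mean abs diff on plate/shaker vs before 11.13
```

View pics/z5.png

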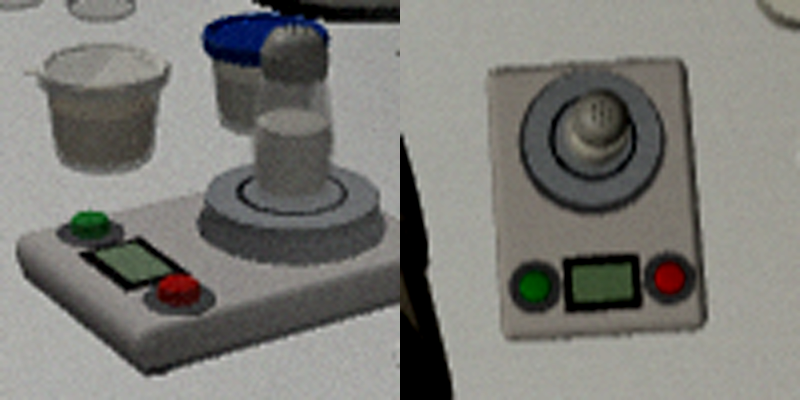

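The final view shows the shaker upright in the ring, with its dome at top px (334.8,194) against a target near (334.9,194.1). The green key is up again, the red key is untouched, and the arm is clear. Handing in.

```bash
python3 -c "
from workcell import ticket;print(ticket.finish_job())"
```

```text
the job is handed in; nothing more can be done
None
```

The shaker stands upright in the ring, and the tare key was pressed fully down and released. I handed the job in at about 11 s of the 48 s allowed, and no verdict was reported.

- **Shaker:** I nudged it about 30 mm into the ring with the two fingertips held 25 mm apart, tilted, about 20 mm above the plate, in 1–2 mm steps. The last side and top pictures put it within about 2 mm of the ring's centre.
- **Tare key:** I pressed it with the shut fingers until it bottomed at tip height z ≈ 0.033 m. I pushed a little further than needed, to 57 N at the wrist (limit 120 N). In the last picture the key is back up.
- **Surroundings:** The red power key was never approached, and the cups and label roll were not touched. The arm ended clear of everything.

**Disagreements:**
- The wrist camera placed the ring and the green key about 4–5 mm further in +y than the top and side cameras did. I used the top and side values for the ring and a midway value for the key.
- The top picture's raw pixel difference from before the press was high (11.1, against 2.4 in the side picture). I put that down to lighting and the arm's shadow, because the measured shaker position agreed with its target.

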